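Pack a bottle and fold up a knock-down tote round it

TASK

Pack this reagent bottle for the cold store: lift it away from the end of the fold-flat tote, where it stands in the way, and stand it upright on the tote's floor. Fold all four hinged walls fully upright round it, so that the tote is a square open box with the corner wings of its two end walls closed round the outside of its two long walls. Leave the bottle standing inside, and do not disturb the other things on the bench.

Things in the scene. Friction and masses are not known exactly. Their poses are not given: they have to be found in the camera images.
- tote: Fold-flat tote of plain plastic sheet, about 1 kg, loose on rubber feet, four hinged walls splayed out round its floor. Origin: centre of its underside, at bench height; x across it to the long walls, y along it to the end walls, z up. Floor's upper face at z = 10 mm. Hinge lines 6 mm above the bench: long walls at x = +-50, end walls at y = +-77 mm. Erected it is 66 mm high, 92 x 146 mm inside.
- side_a (a joint): Angle of the long wall on the tote's +x side: 0 = flat outwards, 1.571 = fully upright (stop). 142 mm long, 4 mm thick, 60 mm from hinge line to free edge, which has a rounded rim 7 mm thick. The outer face lies in the hinge plane when upright. The stiff hinge (0.05 N m) stays where it is left; all walls start 0.5 to 0.85 rad up.
- side_b (a joint): The same for the long wall on the tote's -x side.
- end_a (a joint): Angle of the end wall on the tote's +y side, same sense. 114 mm wide, 60 mm from hinge line to rimmed free edge, 60 x 15 mm hand hole below the rim. On each edge a wing 20 mm deep stands square to it; as it rises the wings close round the outside of the long walls' ends and lock them, flared lips drawing them in. Raised before the long walls, it bars their way.
- end_b (a joint): The same for the end wall on the tote's -y side.
- side_a_rim (a point): Middle of the free edge (rim) of long wall side_a.
- side_b_rim (a point): Middle of the free edge (rim) of long wall side_b.
- end_a_rim (a point): Middle of the free edge (rim) of end wall end_a.
- end_b_rim (a point): Middle of the free edge (rim) of end wall end_b.
- bottle: Brown glass reagent bottle with a black screw cap, 54 mm in diameter, 93 mm high, 0.2 kg, standing on the bench close outside the rim of end wall end_b. Origin: centre of its underside, z up along the bottle.
- timer: Bystander: flat bench timer, 62 x 62 x 15 mm. Origin: centre of its underside.
- wash_bottle: Bystander: white wash bottle with a bent spout, 64 x 116 x 207 mm, standing. Origin: centre of its underside.
- dish: Bystander: petri dish, 90 mm in diameter, 16 mm high. Origin: centre of its underside.
Mind the look-alikes: they are no part of the job. Leave any blue or red look-alike of the bottle alone.

How it is judged:
At the end, for the whole second after the job is handed in: All four wall angles exceed 1.46 rad (within about 6 degrees of upright), the tote stands flat on the bench, and the bottle stands upright (within 0.12 rad) on the tote's floor inside the walls, with its underside no more than 20 mm above the tote's underside; tote and bottle at rest (value of joint each of side_a, side_b, end_a, end_b above 1.46 rad and angle between tote's own z axis and vertical below 0.05 rad and height (world z) of tote below 0.01 m and x of bottle in the frame of tote between -0.046 and 0.046 m and y of bottle in the frame of tote between -0.073 and 0.073 m and z of bottle in the frame of tote below 0.02 m and angle between bottle's own z axis and vertical below 0.12 rad and linear speed of each of bottle, tote below 0.02 m/s); the robot touches nothing.
It fails at once if the bottle is knocked over (angle between bottle's own z axis and vertical above 0.8 rad).
It fails at once if the timer, wash bottle or petri dish is shifted by more than 30 mm (distance of any of timer, wash_bottle, dish from where it was at the start of the episode above 0.03 m).
It also fails if it takes over 72 s, if anything falls off the work surface, if the arm or the gripper's body presses on something with over 40 N, if the wrist force passes 120 N, or if a joint passes its speed limit or range.

ROBOT

A 6-joint arm with a two-finger parallel gripper is mounted at the origin on a cart in front of the work surface, level with it; the furniture and walls round the work are solid. World frame = base frame: x ahead of the robot, y to its left, z up, the work surface at z = 0. Lengths are in m, angles in rad, forces in N, time in s.
With the tool pointing down it reaches from about 0.35 to 0.775 m from the base axis. Payload 7.3 kg.
Tool frame: the origin (TCP) lies at the centre of the arm's flange, where the gripper is bolted on; the fingertips stand 178 mm ahead of it and the grasp point (between the pads) lies robot.pinch_z ahead of it (robot.pinch_z is the distance from the TCP to the grasp point, in m); x points along the fingers, z is the direction in which the jaws open and shut, and the axes are right-handed (so a half turn about x gives the same grasp; the last joint's range is limited). The gripper opens to 92 mm and grips with 3 to 60 N. Pads are 19 mm wide; open, the fingers measure 130 mm over their backs; the gripper's body (75 mm by 190 mm) begins 47 mm behind the grasp point.
Start: joints at [1.034, 0.342, 1.524, -0, 1.275, -0.146], TCP at [0.2, 0.485, 0.405] pointing down, gripper open.
Joint ranges: [-2.53, 2.53], [-0.77, 2.02], [0.04, 2.7], [-1, 4.14], [0.28, 2.66], [-3.11, 3.11]. Speed limits (rad/s): [2.57, 2.57, 3.14, 3.14, 3.14, 3.14].

INTERFACE

Orientations are given as [roll, pitch, yaw] about the fixed x, y, z axes, in that order (R = Rz(yaw) Ry(pitch) Rx(roll)).
In Python, from cell import robot gives the robot as it stands.
- The arm moves only by the shell command python3 -m jog 'ROWS' [FORCE]. ROWS is JSON, a list of rows, each an object of numbers: "fingers": the closure, from 0 (fully open) to 1 (shut); "x", "y", "z": the shift along the tool's x, y, z in cm; "spin": the turn about the tool's x in degrees. A call has 1 to 5 rows; each row is the pose to reach, as a shift and turn from the pose commanded when the call began, along the tool's axes at that moment; what a row does not reach only later rows make up. A row lasts 1/8 s, in which the tool goes at most 62.5 mm and 10.7 degrees, less where a joint would pass 70% of its speed; a pose out of reach is approached as far as the arm can. A call with a gripper value outside its range is refused whole. The fingers move at their own pace and stop on an object; FORCE is the grip in N (left out, the last holds). Time passes only in rows, so rows that repeat a pose let the fingers close. It gives the time, the measured TCP pose, the force and the opening at its end, in the units of the state.
- robot.observe(): the state, without advancing time (a new reading comes with each control period).
- robot.read_camera(name): name is "scene" or "top" or "wrist"; returns a dict with "color" (420x560x3 uint8, red, green, blue), "mtx" (3x3 intrinsics, pixels), "k1" (the pictures are not rectified: a ray, as slopes to the right and down, at radius r is drawn at 1 + k1 r^2 times it, then the intrinsics apply), "view" (4x4, takes a point from world to camera coordinates); the wrist camera has in their place "T_tool_cam" (4x4, takes a point from camera to tool coordinates, whose origin is the TCP and whose axes are the tool frame's). Camera axes: x right, y down, z forward; pixel columns grow to the right and rows downward; lengths in m; the calibration is good to about 2 mm. A picture is of the moment at which its call begins: read the wrist's pose just before it. There is no depth.
- robot.hand_in(): hands the job in, once; it reports no verdict.
Trained networks look in a picture, given as the dict that the camera call returned (one of the last four; its "shot" number tells which), for a name from the list of things; names that differ only in an ending like _2 or _b are one class to them, and where a whole thing is asked for, a point or a joint stands for the part that bears it (a point fixed in the world has none). Each returns a list of dicts, best first, with "conf" (0 to 1); they miss things now and then, are a little off and sometimes report something else, mostly with a low value. They report only what shows in the picture. A call takes as long as a camera call. They do not tell look-alikes from the thing itself.
- robot.look_for(target, picture): "xy" ([column, row] in pixels, amid what is visible of it).
The state is a dict: "time": time; "qpos": joint angles; "qvel": joint speeds; "joint_efforts": joint torques, N m; "tool_pos": TCP position; "tool_rot": TCP orientation; "contact_force": force on the tool from outside, world axes, zero at the start; "torque": the same for the moment, N m; "opening": finger opening in m.
Only numpy, scipy, OpenCV 4.12 (cv2) and the standard library are available. Lean on these libraries where they do the work, as an engineer would, in place of code of your own. Each camera call takes 0.05 s, during which the arm holds its last target. There are 200 camera calls.

## Working session

There is one attempt and no reset: what is moved stays moved. The work goes in short steps, Python scripts to look and compute and a shell command to move; the robot and the scene stay as the last step left them, time stands still between calls to the robot, and variables do not carry over. Pictures are saved under pics/ and viewed, on a budget of 10 in all, crops included, one or two more only if the job needs it, and the job is handed in when it is done.

```bash
mkdir -p pics; ls; cat > h.py <<'E'
import numpy as np, cv2
from cell import robot
from scipy.spatial.transform import Rotation as R
def pose():
    s=robot.observe(); T=np.eye(4); T[:3,3]=s["tool_pos"]
    T[:3,:3]=R.from_euler("xyz",s["tool_rot"]).as_matrix(); return T
def cam(name):
    Tw=pose(); p=robot.read_camera(name)
    p["V"]=np.array(p["view"]) if "view" in p else np.linalg.inv(Tw@np.array(p["T_tool_cam"]))
    return p
def proj(p,X):
    c=p["V"]@np.append(X,1); a=c[:2]/c[2]; a=a*(1+p["k1"]*(a@a)); return (np.array(p["mtx"])@np.append(a,1))[:2]
def ray(p,uv):
    d=cv2.undistortPoints(np.array([[uv]],float),np.array(p["mtx"]),np.array([p["k1"],0,0,0.]))[0,0]
    C=np.linalg.inv(p["V"]); return C[:3,3],C[:3,:3]@np.append(d,1)
def hit(p,uv,z):
    o,d=ray(p,uv); return o+d*(z-o[2])/d[2]
def save(p,f): cv2.imwrite("pics/"+f,p["color"][:,:,::-1])
E
python3 - <<'E'
from h import *
print(robot.pinch_z, robot.observe())
ps=[cam("top"),cam("scene")]
for p,n in zip(ps,["top","scene"]):
    save(p,n+"1.png")
    print(n,np.linalg.inv(p["V"])[:3,3])
    for t in ["tote","bottle","timer","wash_bottle","dish","side_a_rim","end_a_rim"]:
        print(t,[(np.round(d["xy"]).tolist(),round(d["conf"],2),np.round(hit(p,d["xy"],0.04 if "rim" in t else 0.0),3)[:2].tolist()) for d in robot.look_for(t,p)])
im=np.vstack([p["color"] for p in ps])
E
```

```text
pics
0.1592 {'time': 0.0, 'qpos': array([ 1.03400933e+00,  3.42707906e-01,  1.52502920e+00,  1.26189682e-05,
        1.27535313e+00, -1.45979696e-01]), 'qvel': array([ 0.00018855, -0.00193901,  0.00077425, -0.00040587,  0.00040909,
        0.00084272]), 'joint_efforts': array([-2.00930222e-04, -4.31235301e+01, -2.44222283e+01,  7.18464120e-02,
        5.57242404e-02, -6.44187321e-05]), 'tool_pos': array([0.19988905, 0.48531188, 0.40404818]), 'tool_rot': array([ 2.9875557 ,  1.56929869, -2.11564426]), 'contact_force': array([ 0.20293877, -0.83271966, -0.45084912]), 'torque': array([-0.00214042, -0.02517994,  0.01538969]), 'opening': 0.09170991081804773}
top [0.15624275 0.03375704 1.48922139]
tote [([326.0, 197.0], 0.84, [0.5, -0.139])]
bottle [([390.0, 242.0], 0.87, [0.341, -0.345]), ([362.0, 233.0], 0.77, [0.373, -0.254]), ([370.0, 263.0], 0.76, [0.273, -0.274]), ([391.0, 209.0], 0.68, [0.452, -0.357]), ([335.0, 254.0], 0.61, [0.304, -0.16])]
timer [([246.0, 235.0], 0.73, [0.372, 0.133])]
wash_bottle [([166.0, 161.0], 0.96, [0.636, 0.41]), ([234.0, 191.0], 0.52, [0.524, 0.174])]
dish
[... 195 characters left out ...]
-0.14557819 -0.69361551  0.82534064]
tote [([331.0, 245.0], 0.64, [0.52, -0.127])]
bottle [([350.0, 319.0], 0.98, [0.388, -0.317]), ([298.0, 320.0], 0.96, [0.3, -0.247]), ([275.0, 281.0], 0.91, [0.332, -0.13]), ([326.0, 292.0], 0.8, [0.401, -0.229]), ([382.0, 307.0], 0.68, [0.469, -0.34]), ([263.0, 184.0], 0.38, [0.549, 0.19])]
timer [([225.0, 217.0], 0.96, [0.375, 0.135])]
wash_bottle [([299.0, 240.0], 0.72, [0.47, -0.061]), ([334.0, 243.0], 0.69, [0.533, -0.124]), ([241.0, 128.0], 0.6, [0.694, 0.498])]
dish [([258.0, 184.0], 0.84, [0.537, 0.196])]
side_a_rim [([360.0, 244.0], 0.96, [0.547, -0.195])]
end_a_rim [([259.0, 186.0], 0.62, [0.501, 0.146]), ([327.0, 222.0], 0.56, [0.542, -0.087])]
```

```bash
python3 - <<'E'
import cv2,numpy as np
a=cv2.imread("pics/top1.png")[130:300,210:430];b=cv2.imread("pics/scene1.png")[150:370,220:430]
a=cv2.resize(a,None,fx=3.6,fy=3.6,interpolation=2)[:600]
cv2.imwrite("pics/a.png",a[:, :800])
b=cv2.resize(b,None,fx=2.7,fy=2.7,interpolation=2)
cv2.imwrite("pics/b.png",b)
E
```

```text
(no output)
```

View pics/a.png

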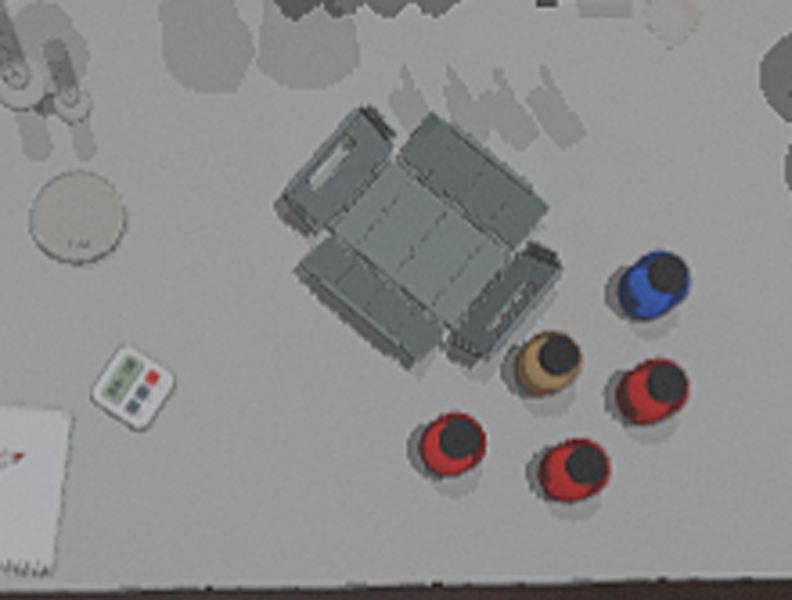

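View pics/b.png

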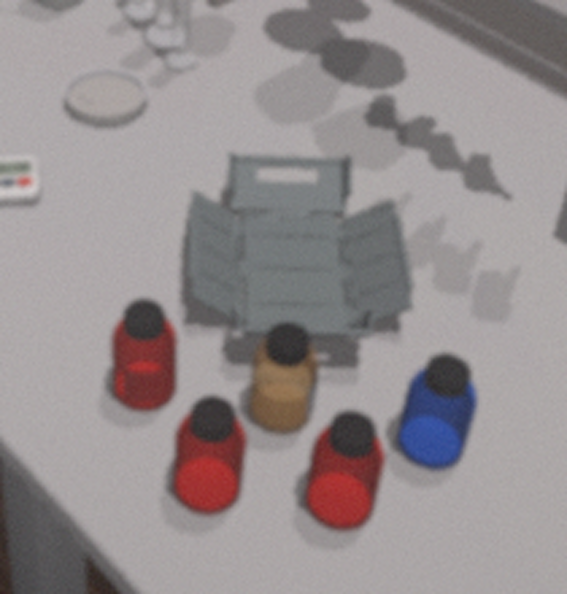

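The candidates, by top-image pixel, are brown (362,233), red (390,242), red (370,263), red (335,254) and blue (391,209). I choose brown, which stands close outside end_b. The tote's +y axis points up-left in the top view, and side_a is at upper right.

```bash
python3 - <<'E'
from h import *
p=cam("wrist"); print(np.round(p["T_tool_cam"],3)); print(np.round(pose(),3))
t=cam("top")
f=lambda x,y:(210+x/3.6,130+y/3.6)
print("cap",hit(t,f(560,355),.093)); 
s=cam("scene"); g=lambda x,y:(220+x/2.7,150+y/2.7)
print("cap s",hit(s,g(289,344),.088), hit(s,g(279,418),.0))
for n,c,z in [("floor corners",(332,232),.01),("",(393,160),.01),("",(510,245),.01),("",(443,327),.01)]: print(n,hit(t,f(*c),z))
target=np.array([.44,-.22,.405]); print((pose()[:3,:3].T@(target-pose()[:3,3]))*100)
E
```

```text
[[ 0.001 -0.296  0.955  0.02 ]
 [ 0.001 -0.955 -0.296  0.08 ]
 [ 1.     0.001 -0.001  0.001]
 [ 0.     0.     0.     1.   ]]
[[ 0.    -0.925  0.381  0.2  ]
 [ 0.     0.381  0.925  0.485]
 [-1.    -0.     0.     0.405]
 [ 0.     0.     0.     1.   ]]
cap [ 0.37319259 -0.24739047  0.093     ]
cap s [ 0.37345419 -0.25168365  0.088     ] [ 0.37132782 -0.25232988  0.        ]
floor corners [ 0.5061447  -0.05631524  0.01      ]
 [ 0.57514073 -0.11592741  0.01      ]
 [ 0.49102873 -0.22275895  0.01      ]
 [ 0.41416772 -0.15673609  0.01      ]
[-3.17145170e-02 -4.90661686e+01 -5.60803064e+01]
```

```bash

python3 -m jog '[{"x":-4.5,"y":-20,"z":-21},{"x":-4.5,"y":-20,"z":-21},{"x":-4.5,"y":-20,"z":-21},{"x":-4.5,"y":-20,"z":-21},{"x":-4.5,"y":-20,"z":-21}]'
python3 -m jog '[{"y":-20,"z":-21},{"y":-20,"z":-21},{"y":-20,"z":-21},{"y":-20,"z":-21},{"y":-20,"z":-21}]'
python3 -m jog '[{"y":-9.4,"z":-10,"spin":53},{"y":-9.4,"z":-10,"spin":53},{"y":-9.4,"z":-10,"spin":53},{"y":-9.4,"z":-10,"spin":53},{"y":-9.4,"z":-10,"spin":53}]'
python3 -m jog '[{"spin":53},{"spin":53},{"spin":53},{"spin":53},{"spin":53}]'
python3 - <<'E'
from h import *
p=cam("wrist"); save(p,"w1.png"); print(np.round(pose(),3))
for t in ["tote","bottle","side_a_rim","end_a_rim"]:
    print(t,[(np.round(d["xy"]).tolist(),round(d["conf"],2),np.round(hit(p,d["xy"],0.045),3)[:2].tolist()) for d in robot.look_for(t,p)])
E
```

```text
[[ 0.    -0.925  0.381  0.2  ]
 [ 0.     0.381  0.925  0.485]
 [-1.    -0.     0.     0.405]
 [ 0.     0.     0.     1.   ]]
tote []
bottle []
side_a_rim []
end_a_rim []$[0]: bad value
$[0]: bad value
$[0]: bad value
$[0]: bad value
```

View pics/w1.png

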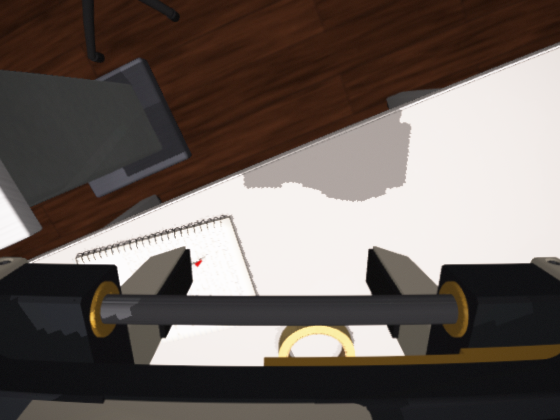

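Nothing moved: the rows were refused, and the picture still shows the start pose, with the fingers at rows 250–360. I'll give every key in each row.

```bash

python3 -m jog '[{"fingers":0,"x":-4.5,"y":-20,"z":-21,"spin":0},{"fingers":0,"x":-4.5,"y":-20,"z":-21,"spin":0},{"fingers":0,"x":-4.5,"y":-20,"z":-21,"spin":0},{"fingers":0,"x":-4.5,"y":-20,"z":-21,"spin":0},{"fingers":0,"x":-4.5,"y":-20,"z":-21,"spin":0}]' 20 || python3 -m jog --help
```

```text
time: 1.82
tool_pos: [0.3052, 0.213, 0.4504]
tool_rot: [-0.95, 1.569, 0.229]
contact_force: [0.5, 0.7, 0.4]
opening: 0.0917
```

```bash

python3 -m jog '[{"fingers":0,"x":0,"y":-20,"z":-21,"spin":0},{"fingers":0,"x":0,"y":-20,"z":-21,"spin":0},{"fingers":0,"x":0,"y":-20,"z":-21,"spin":0},{"fingers":0,"x":0,"y":-20,"z":-21,"spin":0},{"fingers":0,"x":0,"y":-20,"z":-21,"spin":0}]'
python3 -m jog '[{"fingers":0,"x":0,"y":-9.4,"z":-10,"spin":53},{"fingers":0,"x":0,"y":-9.4,"z":-10,"spin":53},{"fingers":0,"x":0,"y":-9.4,"z":-10,"spin":53},{"fingers":0,"x":0,"y":-9.4,"z":-10,"spin":53},{"fingers":0,"x":0,"y":-9.4,"z":-10,"spin":53}]'
python3 -m jog '[{"fingers":0,"x":0,"y":0,"z":0,"spin":53},{"fingers":0,"x":0,"y":0,"z":0,"spin":53},{"fingers":0,"x":0,"y":0,"z":0,"spin":53},{"fingers":0,"x":0,"y":0,"z":0,"spin":53},{"fingers":0,"x":0,"y":0,"z":0,"spin":53}]'
python3 - <<'E'
from h import *
p=cam("wrist"); save(p,"w2.png"); print(np.round(pose(),3)); np.save("w2V.npy",p["V"])
for t in ["tote","bottle","side_a_rim","end_a_rim"]:
    print(t,[(np.round(d["xy"]).tolist(),round(d["conf"],2),np.round(hit(p,d["xy"],0.045),3)[:2].tolist()) for d in robot.look_for(t,p)])
E
```

```text
time: 2.45
tool_pos: [0.4103, -0.0579, 0.4498]
tool_rot: [-1.594, 1.57, -0.416]
contact_force: [0.3, 0.6, 1.0]
opening: 0.0922
time: 3.08
tool_pos: [0.4587, -0.184, 0.4495]
tool_rot: [2.049, 1.57, 2.297]
contact_force: [0.6, -0.2, 0.2]
opening: 0.0918
time: 3.7
tool_pos: [0.4586, -0.1835, 0.4497]
tool_rot: [1.733, 1.571, 1.057]
contact_force: [-0.6, -0.5, 0.2]
opening: 0.0919
[[ 0.     0.631  0.776  0.459]
 [ 0.     0.776 -0.631 -0.184]
 [-1.     0.     0.     0.45 ]
 [ 0.     0.     0.     1.   ]]
tote [([278.0, 112.0], 0.62, [0.503, -0.127])]
bottle [([349.0, 274.0], 0.97, [0.449, -0.34]), ([286.0, 329.0], 0.87, [0.333, -0.355]), ([255.0, 254.0], 0.85, [0.373, -0.244]), ([212.0, 286.0], 0.74, [0.299, -0.243]), ([167.0, 233.0], 0.58, [0.306, -0.153])]
side_a_rim [([340.0, 122.0], 0.89, [0.551, -0.179])]
end_a_rim [([284.0, 32.0], 0.83, [0.559, -0.066])]
```

View pics/w2.png

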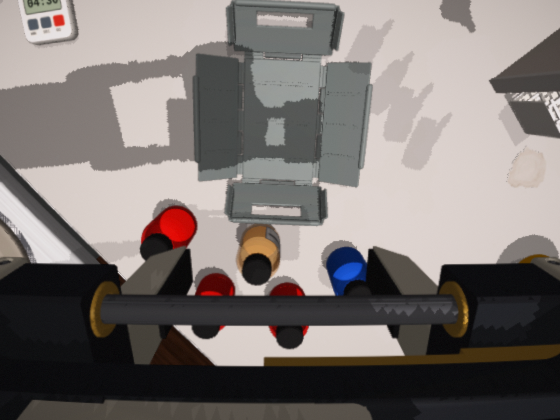

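The overhead view shows the tote square to the jaws. Its floor corners are near (246,55), (324,58), (319,181) and (240,178). The brown bottle is at (258,250) with its cap at (257,268), clear of the reds and the blue.

```bash
cat >> h.py <<'E'
from scipy.optimize import brentq, least_squares
def totemat(x,y,a):
    T=np.eye(4); T[:3,:3]=R.from_euler("z",a).as_matrix(); T[:2,3]=x,y; return T
def wallfit(p,T,kind,uv):
    # angle best explaining the rim-centre pixel
    ax=dict(side_a=(0,1,.05),side_b=(0,-1,.05),end_a=(1,1,.077),end_b=(1,-1,.077))[kind]
    def P(th):
        X=np.zeros(3);X[ax[0]]=ax[1]*(ax[2]+.06*np.cos(th));X[2]=.006+.06*np.sin(th)
        return proj(p,(T@np.append(X,1))[:3])
    ths=np.linspace(.2,1.65,300); e=[np.linalg.norm(P(t)-uv) for t in ths]; i=int(np.argmin(e)); return ths[i],e[i]
E
python3 - <<'E'
from h import *
p=cam("wrist")
C=np.array([hit(p,u,.01)[:2] for u in [(246,55),(324,58),(319,181),(240,178)]]);print(C)
c=C.mean(0); yv=C[0]+C[1]-C[2]-C[3]; xv=C[1]+C[2]-C[0]-C[3]
print(c,np.linalg.norm(yv)/2,np.linalg.norm(xv)/2,np.degrees(np.arctan2(yv[1],yv[0])),np.degrees(np.arctan2(xv[1],xv[0]))+90)
a=(np.arctan2(xv[1],xv[0])+np.arctan2(yv[1],yv[0])-np.pi/2)/2
T=totemat(*c,a)
for k,u in dict(side_a=(366,124),side_b=(196,119),end_a=(285,5),end_b=(278,220)).items(): print(k,wallfit(p,T,k,u))
b=hit(p,(257,268),.093)[:2]; print("bottle",b, np.linalg.inv(T)@np.append(b,[0,1]))
for n,u,z in [("blue",(345,262),.06),("red3",(156,246),.093),("red1",(290,335),.093),("red2",(206,326),.093)]:
    print(n,np.round((np.linalg.inv(T)@np.append(hit(p,u,z),1))[:2],3))
d=np.append(b,.45)-pose()[:3,3]; print("shift cm",100*pose()[:3,:3].T@d)
print("angle tote",np.degrees(a),"tool z",np.degrees(np.arctan2(pose()[1,2],pose()[0,2])))
cv2.imwrite("pics/w2c.png",cv2.resize(p["color"][0:300,140:400,::-1],None,fx=2,fy=2))
E
```

```text
[[ 0.51242057 -0.05308026]
 [ 0.58181267 -0.11166397]
 [ 0.49019552 -0.22643484]
 [ 0.41312186 -0.1609257 ]]
[ 0.49938766 -0.13802619] 0.14663465783360266 0.09598340307973537 49.383592258830035 49.72712578943247
side_a (np.float64(0.7576923076923077), np.float64(2.103332018972422))
side_b (np.float64(0.6607023411371238), np.float64(0.1206058359296852))
end_a (np.float64(0.8255852842809364), np.float64(2.4402107779104023))
end_b (np.float64(0.937123745819398), np.float64(0.4452301202677936))
bottle [ 0.380863   -0.24291119] [-0.02216092 -0.15670945  0.          1.        ]
blue [ 0.083 -0.162]
red3 [-0.134 -0.135]
red1 [ 0.019 -0.245]
red2 [-0.082 -0.237]
shift cm [-0.03057808 -9.47476461 -2.43484939]
angle tote -40.444640975868744 tool z -38.23526028335446
```

View pics/w2c.png

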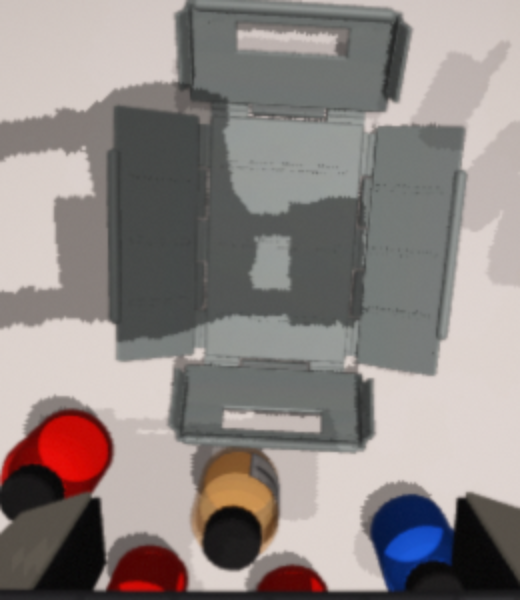

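```bash

python3 -m jog '[{"fingers":0.2,"x":5,"y":-10.2,"z":-2.3,"spin":2},{"fingers":0.2,"x":10,"y":-10.2,"z":-2.3,"spin":2},{"fingers":0.2,"x":10,"y":-10.2,"z":-2.3,"spin":2},{"fingers":0.2,"x":10,"y":-10.2,"z":-2.3,"spin":2},{"fingers":0.2,"x":10,"y":-10.2,"z":-2.3,"spin":2}]' 20
python3 - <<'E'
from h import *
p=cam("wrist"); print(np.round(pose(),4))
o,d0=ray(p,(0,0))
for d in robot.look_for("bottle",p): print(np.round(d["xy"]),d["conf"],np.round(hit(p,d["xy"],.05),3))
s=cam("scene"); im=s["color"].copy()
for d in robot.look_for("bottle",s): print(np.round(d["xy"]),d["conf"],np.round(hit(s,d["xy"],.045),3))
cv2.imwrite("pics/c3.png",np.vstack([cv2.resize(p["color"][120:420,60:500],(660,300)),cv2.resize(im[180:340,200:420],(412,300))[:,:,:] if 0 else cv2.resize(im[190:340,200:530],(660,300))])[:,:,::-1])
E
```

```text
time: 4.62
tool_pos: [0.378, -0.2493, 0.3508]
tool_rot: [0.111, 1.569, -0.593]
contact_force: [0.3, 0.0, -0.4]
opening: 0.0735
[[ 2.000e-03  6.470e-01  7.625e-01  3.781e-01]
 [-1.500e-03  7.625e-01 -6.470e-01 -2.491e-01]
 [-1.000e+00  2.000e-04  2.500e-03  3.509e-01]
 [ 0.000e+00  0.000e+00  0.000e+00  1.000e+00]]
[272. 196.] 0.95 [ 0.376 -0.243  0.05 ]
[223. 258.] 0.95 [ 0.303 -0.259  0.05 ]
[144. 176.] 0.61 [ 0.304 -0.157  0.05 ]
[312. 274.] 0.58 [ 0.355 -0.324  0.05 ]
[383. 303.] 0.94 [ 0.444 -0.353  0.045]
[325. 291.] 0.91 [ 0.373 -0.252  0.045]
[348. 321.] 0.89 [ 0.353 -0.338  0.045]
[296. 320.] 0.6 [ 0.272 -0.268  0.045]
[273. 281.] 0.56 [ 0.302 -0.157  0.045]
[330. 251.] 0.43 [ 0.469 -0.171  0.045]
```

View pics/c3.png

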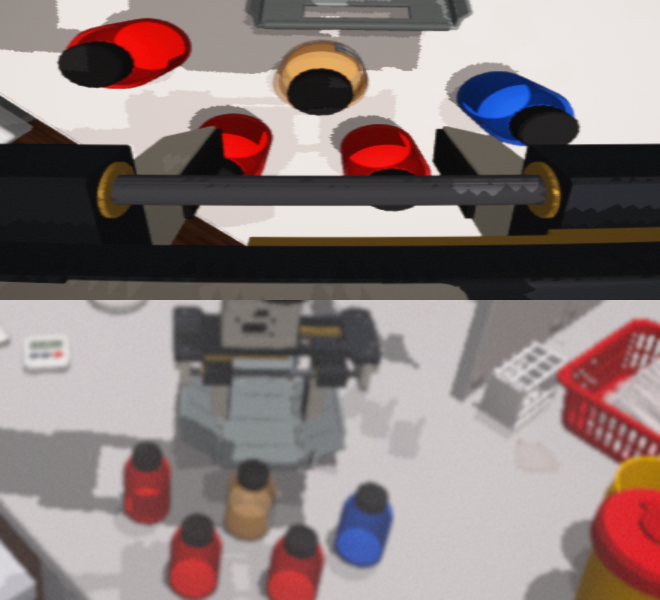

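Both views show the brown bottle centred between the fingers, with its wrist pixel at (272,196) and the reds and blue clear of the descent. Descending to grip.

```bash

python3 -m jog '[{"fingers":0.2,"x":4,"y":0,"z":0,"spin":0},{"fingers":0.2,"x":8,"y":0,"z":0,"spin":0},{"fingers":0.2,"x":11,"y":0,"z":0,"spin":0},{"fingers":0.2,"x":13.5,"y":0,"z":0,"spin":0},{"fingers":0.2,"x":13.5,"y":0,"z":0,"spin":0}]' 20
python3 -m jog '[{"fingers":1,"x":0,"y":0,"z":0,"spin":0},{"fingers":1,"x":0,"y":0,"z":0,"spin":0},{"fingers":1,"x":0,"y":0,"z":0,"spin":0},{"fingers":1,"x":0,"y":0,"z":0,"spin":0},{"fingers":1,"x":0,"y":0,"z":0,"spin":0}]' 20
```

```text
time: 5.45
tool_pos: [0.3773, -0.2488, 0.2138]
tool_rot: [3.055, 1.568, 2.351]
contact_force: [-0.1, 0.1, -0.2]
opening: 0.0734
time: 6.08
tool_pos: [0.377, -0.2489, 0.2155]
tool_rot: [2.762, 1.571, 2.057]
contact_force: [-3.1, 2.8, 7.8]
opening: 0.0529
```

```bash

python3 -m jog '[{"fingers":1,"x":-2,"y":0,"z":0,"spin":0},{"fingers":1,"x":-6,"y":0,"z":0,"spin":0},{"fingers":1,"x":-9,"y":0,"z":0,"spin":0},{"fingers":1,"x":-9,"y":3,"z":0.5,"spin":0},{"fingers":1,"x":-9,"y":7,"z":1,"spin":0}]' 20
python3 -m jog '[{"fingers":1,"x":0,"y":4,"z":0.5,"spin":0},{"fingers":1,"x":0,"y":7.5,"z":1,"spin":0},{"fingers":1,"x":0,"y":9.4,"z":1.1,"spin":0},{"fingers":1,"x":0,"y":9.4,"z":1.1,"spin":0},{"fingers":1,"x":0,"y":9.4,"z":1.1,"spin":0}]' 20
python3 - <<'E'
from h import *
print(np.round(pose(),4))
p=cam("scene"); save(p,"s4.png")
for d in robot.look_for("bottle",p): print(np.round(d["xy"]),d["conf"],np.round(hit(p,d["xy"],.13),3))
w=cam("wrist"); 
cv2.imwrite("pics/c4.png",np.vstack([cv2.resize(w["color"][0:420],(400,300)),cv2.resize(p["color"][170:320,240:440],(400,300))])[:,:,::-1])
E
```

```text
time: 6.7
tool_pos: [0.4306, -0.2024, 0.3056]
tool_rot: [0.076, 1.569, -0.631]
contact_force: [0.4, -0.6, -1.9]
opening: 0.0523
time: 7.32
tool_pos: [0.499, -0.1384, 0.3046]
tool_rot: [-2.412, 1.57, -3.117]
contact_force: [0.4, -0.1, -2.8]
opening: 0.0523
[[-7.000e-04  6.482e-01  7.614e-01  4.990e-01]
 [-0.000e+00  7.614e-01 -6.482e-01 -1.384e-01]
 [-1.000e+00 -5.000e-04 -5.000e-04  3.046e-01]
 [ 0.000e+00  0.000e+00  0.000e+00  1.000e+00]]
[381. 303.] 0.83 [ 0.379 -0.387  0.13 ]
[331. 214.] 0.81 [ 0.491 -0.141  0.13 ]
[347. 322.] 0.73 [ 0.296 -0.378  0.13 ]
[273. 280.] 0.69 [ 0.254 -0.214  0.13 ]
[296. 320.] 0.57 [ 0.227 -0.315  0.13 ]
```

View pics/c4.png

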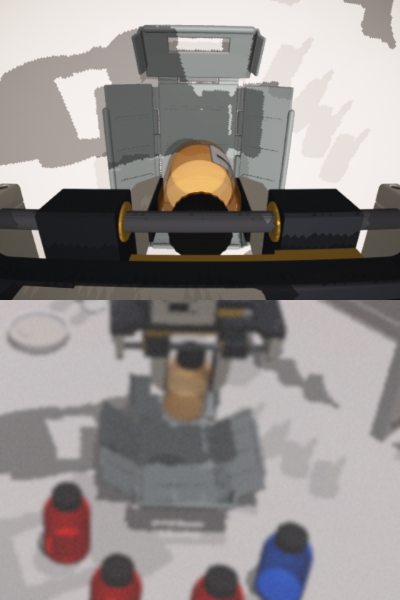

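The bottle is held upright over the tote, centred at column 200 of the wrist half. Lowering and releasing it.

```bash

python3 -m jog '[{"fingers":1,"x":3,"y":0,"z":0,"spin":0},{"fingers":1,"x":6,"y":0,"z":0,"spin":0},{"fingers":1,"x":7.3,"y":0,"z":0,"spin":0},{"fingers":1,"x":7.9,"y":0,"z":0,"spin":0},{"fingers":1,"x":7.9,"y":0,"z":0,"spin":0}]' 20
python3 -m jog '[{"fingers":0.35,"x":0.1,"y":0,"z":0,"spin":0},{"fingers":0.25,"x":0.1,"y":0,"z":0,"spin":0},{"fingers":0.25,"x":0.1,"y":0,"z":0,"spin":0}]' 20
python3 -m jog '[{"fingers":0.25,"x":-3,"y":0,"z":0,"spin":0},{"fingers":0.25,"x":-8,"y":0,"z":0,"spin":0},{"fingers":0.25,"x":-13,"y":0,"z":0,"spin":0},{"fingers":0.25,"x":-17,"y":0,"z":0,"spin":0},{"fingers":0.5,"x":-20,"y":0,"z":0,"spin":0}]' 20
python3 - <<'E'
from h import *
print(np.round(pose(),4))
p=cam("wrist"); save(p,"w5.png")
for t in ["bottle","side_a_rim","end_a_rim"]:
    for d in robot.look_for(t,p): print(t,np.round(d["xy"]),round(d["conf"],2),np.round(hit(p,d["xy"],.05),3))
E
```

```text
time: 8.1
tool_pos: [0.4998, -0.1382, 0.2263]
tool_rot: [0.369, 1.57, -0.336]
contact_force: [0.2, 0.7, -2.1]
opening: 0.0525
time: 8.48
tool_pos: [0.4997, -0.138, 0.2251]
tool_rot: [0.37, 1.57, -0.335]
contact_force: [0.3, -0.6, -0.3]
opening: 0.068
time: 9.1
tool_pos: [0.4994, -0.1378, 0.427]
tool_rot: [0.33, 1.568, -0.375]
contact_force: [0.5, -0.2, -0.4]
opening: 0.0629
[[ 2.400e-03  6.479e-01  7.617e-01  4.994e-01]
 [-1.000e-03  7.617e-01 -6.479e-01 -1.378e-01]
 [-1.000e+00  8.000e-04  2.500e-03  4.270e-01]
 [ 0.000e+00  0.000e+00  0.000e+00  1.000e+00]]
bottle [213. 341.] 0.95 [ 0.299 -0.243  0.05 ]
bottle [286. 342.] 0.83 [ 0.37  -0.305  0.05 ]
bottle [275. 184.] 0.81 [ 0.495 -0.138  0.05 ]
bottle [167. 263.] 0.64 [ 0.335 -0.128  0.05 ]
side_a_rim [342. 174.] 0.56 [ 0.557 -0.177  0.05 ]
end_a_rim [278.  91.] 0.95 [ 0.561 -0.067  0.05 ]
```

View pics/w5.png

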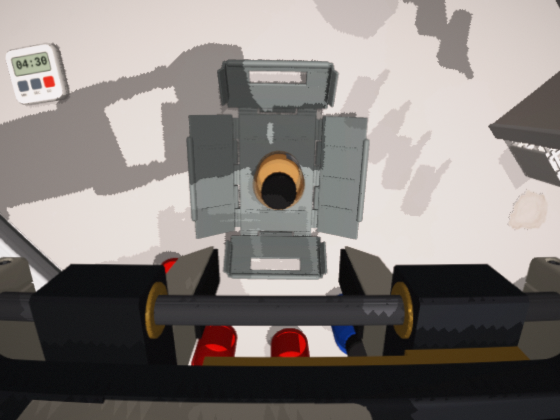

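The bottle stands centred on the floor at (279,185). Next is side_a: I'll go round to its outside with closed fingers, jaws parallel to the wall.

```bash

python3 -m jog '[{"fingers":1,"x":0,"y":0,"z":14,"spin":-53},{"fingers":1,"x":0,"y":0,"z":14,"spin":-53},{"fingers":1,"x":0,"y":0,"z":14,"spin":-53},{"fingers":1,"x":0,"y":0,"z":14,"spin":-53},{"fingers":1,"x":0,"y":0,"z":14,"spin":-53}]' 20
python3 -m jog '[{"fingers":1,"x":5,"y":0,"z":0,"spin":-37},{"fingers":1,"x":10,"y":0,"z":0,"spin":-37},{"fingers":1,"x":15,"y":0,"z":0,"spin":-37},{"fingers":1,"x":15,"y":0,"z":0,"spin":-37},{"fingers":1,"x":15,"y":0,"z":0,"spin":-37}]' 20
python3 - <<'E'
from h import *
T=totemat(.4994,-.138,np.radians(-40.44)); print(np.round(np.linalg.inv(T)@pose(),4)); print(robot.observe()["qpos"])
E
```

```text
time: 9.93
tool_pos: [0.6063, -0.2289, 0.422]
tool_rot: [2.412, 1.567, 2.638]
contact_force: [-0.5, -0.3, 0.6]
opening: 0.0022
time: 10.55
tool_pos: [0.6058, -0.2284, 0.2725]
tool_rot: [1.773, 1.567, 2.638]
contact_force: [-0.3, -1.0, 0.1]
opening: 0.0005
[[-3.600e-03 -1.000e+00  0.000e+00  1.396e-01]
 [-7.000e-04  0.000e+00  1.000e+00  2.000e-04]
 [-1.000e+00  3.600e-03 -7.000e-04  2.725e-01]
 [ 0.000e+00  0.000e+00  0.000e+00  1.000e+00]]
[-4.78897628e-01  6.82729972e-01  1.32595257e+00  1.01969732e-04
  1.13658725e+00 -1.34389664e+00]
```

```bash

python3 -m jog '[{"fingers":1,"x":4,"y":0,"z":0,"spin":0},{"fingers":1,"x":6.9,"y":0,"z":0,"spin":0},{"fingers":1,"x":6.9,"y":1.5,"z":0,"spin":0},{"fingers":1,"x":6.9,"y":2.5,"z":0,"spin":0},{"fingers":1,"x":6.4,"y":3.5,"z":0,"spin":0}]' 20
python3 -m jog '[{"fingers":1,"x":-0.5,"y":0.8,"z":0,"spin":0},{"fingers":1,"x":-1,"y":1.6,"z":0,"spin":0},{"fingers":1,"x":-1.5,"y":2.4,"z":0,"spin":0},{"fingers":1,"x":-1.9,"y":3.2,"z":0,"spin":0},{"fingers":1,"x":-2.2,"y":3.8,"z":0,"spin":0}]' 20
python3 -m jog '[{"fingers":1,"x":0,"y":0.4,"z":0,"spin":0},{"fingers":1,"x":0,"y":0.6,"z":0,"spin":0},{"fingers":1,"x":0,"y":0.7,"z":0,"spin":0},{"fingers":1,"x":0,"y":0.7,"z":0,"spin":0}]' 20
python3 - <<'E'
from h import *
T=totemat(.4994,-.138,np.radians(-40.44)); print(np.round(np.linalg.inv(T)@pose(),4)[:,3])
print(T[:3,:3].T@robot.observe()["contact_force"])
p=cam("wrist"); save(p,"w6.png")
s=cam("scene");t=cam("top")
cv2.imwrite("pics/c6.png",np.vstack([cv2.resize(p["color"],(480,360)),np.hstack([cv2.resize(s["color"][170:320,250:410],(240,225)),cv2.resize(t["color"][145:245,270:380],(240,225))])])[:,:,::-1])
E
```

```text
time: 11.18
tool_pos: [0.5802, -0.2065, 0.212]
tool_rot: [-1.439, 1.565, -0.574]
contact_force: [4.7, -7.0, 3.9]
opening: 0.0005
time: 11.8
tool_pos: [0.5499, -0.1807, 0.2326]
tool_rot: [1.726, 1.569, 2.592]
contact_force: [0.3, -0.9, -0.8]
opening: 0.0002
time: 12.3
tool_pos: [0.5453, -0.1769, 0.2326]
tool_rot: [-0.721, 1.571, 0.145]
contact_force: [1.7, -1.1, 0.7]
opening: 0.0004
[6.020e-02 2.000e-04 2.326e-01 1.000e+00]
[2.00251852 0.26080123 0.71185596]
```

View pics/c6.png

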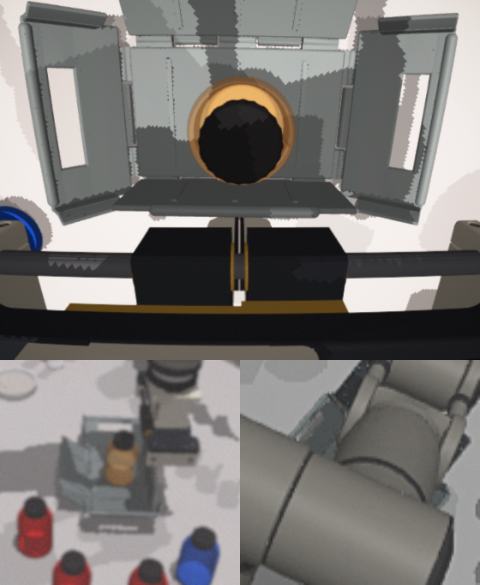

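The wrist view shows side_a up against the fingers, with its rim near row 210 of the half-size view, and the bottle still standing. I'll fit the angle and check whether the tote slid.

```bash
python3 - <<'E'
from h import *
p=cam("wrist"); f=lambda x,y:(x*7/6,y*7/6)
T0=totemat(.4994,-.138,np.radians(-40.44))
for u in [(130,47),(345,45),(345,180),(133,182)]: print(np.round((np.linalg.inv(T0)@np.append(hit(p,f(*u),.008),1))[:3],4))
for k,u in dict(side_a=f(235,212),end_a=f(437,130),end_b=f(40,130)).items(): print(k,wallfit(p,T0,k,u))
for th in (1.3,1.45,1.57): print(th,proj(p,(T0@np.array([.05+.06*np.cos(th),0,.006+.06*np.sin(th),1]))[:3])*6/7)
E
python3 -m jog '[{"fingers":1,"x":0,"y":0.15,"z":0,"spin":0},{"fingers":1,"x":0,"y":0.3,"z":0,"spin":0},{"fingers":1,"x":0,"y":0.3,"z":0,"spin":0}]' 20
```

```text
[-0.0481 -0.0722  0.008 ]
[-0.0495  0.0709  0.008 ]
[0.0446 0.0805 0.008 ]
[ 0.0465 -0.0795  0.008 ]
side_a (np.float64(1.65), np.float64(3.304901466326416))
end_a (np.float64(0.937123745819398), np.float64(0.25823118169998777))
end_b (np.float64(0.961371237458194), np.float64(0.8162678258275037))
1.3 [237.8055497  243.60412175]
1.45 [237.79475371 231.53383044]
1.57 [237.79423555 220.42499793]
time: 12.88
tool_pos: [0.5439, -0.1757, 0.2336]
tool_rot: [-1.421, 1.566, -0.555]
contact_force: [5.6, -4.9, -0.5]
opening: 0.0005
```

side_a is at its stop, with 7 N reaction and a tote slide of about 2 mm at most. On to side_b.

```bash

python3 -m jog '[{"fingers":1,"x":0,"y":-1.5,"z":0,"spin":0},{"fingers":1,"x":-5,"y":-1.5,"z":0,"spin":0},{"fingers":1,"x":-9,"y":-1.5,"z":0,"spin":0},{"fingers":1,"x":-9.5,"y":4,"z":1,"spin":0},{"fingers":1,"x":-9.5,"y":10,"z":2,"spin":0}]' 20
python3 -m jog '[{"fingers":1,"x":0,"y":5,"z":0,"spin":0},{"fingers":1,"x":0,"y":9.9,"z":0,"spin":0},{"fingers":1,"x":5,"y":9.9,"z":0,"spin":0},{"fingers":1,"x":9,"y":9.9,"z":0,"spin":0},{"fingers":1,"x":9,"y":9.9,"z":0,"spin":0}]' 20
python3 - <<'E'
from h import *
T=totemat(.4994,-.138,np.radians(-40.44)); print(np.round(np.linalg.inv(T)@pose(),4))
E
```

```text
time: 13.5
tool_pos: [0.4786, -0.094, 0.3281]
tool_rot: [-0.161, 1.57, 0.704]
contact_force: [-0.7, 1.4, 0.4]
opening: 0.0004
time: 14.12
tool_pos: [0.403, -0.0302, 0.236]
tool_rot: [1.991, 1.564, 2.857]
contact_force: [0.1, 0.1, 0.1]
opening: 0.0007
[[-0.0064 -1.     -0.001  -0.1433]
 [-0.0029 -0.001   1.      0.0195]
 [-1.      0.0064 -0.0029  0.236 ]
 [ 0.      0.      0.      1.    ]]
```

```bash

python3 -m jog '[{"fingers":1,"x":3.3,"y":0,"z":0,"spin":0},{"fingers":1,"x":3.3,"y":-1.5,"z":0,"spin":0},{"fingers":1,"x":3.3,"y":-2.5,"z":0,"spin":0},{"fingers":1,"x":3,"y":-3.1,"z":0,"spin":0},{"fingers":1,"x":2.6,"y":-3.7,"z":0,"spin":0}]' 20
python3 -m jog '[{"fingers":1,"x":-0.5,"y":-0.8,"z":0,"spin":0},{"fingers":1,"x":-1,"y":-1.6,"z":0,"spin":0},{"fingers":1,"x":-1.5,"y":-2.4,"z":0,"spin":0},{"fingers":1,"x":-1.9,"y":-3.2,"z":0,"spin":0},{"fingers":1,"x":-2.2,"y":-3.7,"z":0,"spin":0}]' 20
python3 -m jog '[{"fingers":1,"x":0,"y":-0.3,"z":0,"spin":0},{"fingers":1,"x":0,"y":-0.5,"z":0,"spin":0},{"fingers":1,"x":0,"y":-0.7,"z":0,"spin":0},{"fingers":1,"x":0,"y":-0.7,"z":0,"spin":0}]' 20
python3 - <<'E'
from h import *
T=totemat(.4994,-.138,np.radians(-40.44)); print(np.round(np.linalg.inv(T)@pose(),4)[:,3])
print(T[:3,:3].T@robot.observe()["contact_force"])
E
```

```text
time: 14.75
tool_pos: [0.4319, -0.054, 0.2126]
tool_rot: [1.518, 1.567, 2.383]
contact_force: [-5.5, 11.9, 8.3]
opening: 0.0008
time: 15.38
tool_pos: [0.4612, -0.0791, 0.234]
tool_rot: [-1.05, 1.57, -0.185]
contact_force: [-0.7, 0.9, -0.3]
opening: 0.0003
time: 15.88
tool_pos: [0.4646, -0.0818, 0.2334]
tool_rot: [1.712, 1.565, 2.578]
contact_force: [-6.9, 8.3, 8.1]
opening: 0.0004
[-0.0629  0.0202  0.2334  1.    ]
[-10.64564358   1.89801926   8.06602414]
```

```bash

python3 -m jog '[{"fingers":1,"x":0,"y":1.5,"z":0,"spin":0},{"fingers":1,"x":-6,"y":1.5,"z":0,"spin":0},{"fingers":1,"x":-12,"y":1,"z":0,"spin":10},{"fingers":1,"x":-18,"y":-3,"z":-1,"spin":20},{"fingers":1,"x":-20,"y":-6.3,"z":-2,"spin":30}]' 20
python3 -m jog '[{"fingers":1,"x":0,"y":0,"z":0,"spin":53},{"fingers":1,"x":0,"y":0,"z":0,"spin":53},{"fingers":1,"x":0,"y":0,"z":0,"spin":53},{"fingers":1,"x":0,"y":0,"z":0,"spin":53},{"fingers":1,"x":0,"y":0,"z":0,"spin":53}]' 20
python3 -m jog '[{"fingers":1,"x":0,"y":0,"z":0,"spin":7},{"fingers":1,"x":0,"y":0,"z":0,"spin":7}]' 20
python3 - <<'E'
from h import *
T=totemat(.4994,-.138,np.radians(-40.44)); print(np.round(np.linalg.inv(T)@pose(),4))
p=cam("wrist"); save(p,"w7.png")
cv2.imwrite("pics/w7c.png",cv2.resize(p["color"][0:300,140:420,::-1],None,fx=2,fy=2))
E
```

```text
time: 16.5
tool_pos: [0.5013, -0.1393, 0.4371]
tool_rot: [-0.761, 1.565, -0.423]
contact_force: [0.4, -0.1, -0.8]
opening: 0.0007
time: 17.12
tool_pos: [0.5009, -0.139, 0.4334]
tool_rot: [-0.685, 1.571, -1.273]
contact_force: [0.5, 0.0, 0.2]
opening: 0.0002
time: 17.38
tool_pos: [0.5009, -0.139, 0.4335]
tool_rot: [-0.654, 1.571, -1.358]
contact_force: [0.4, -0.4, 0.4]
opening: 0.0003
[[ 1.000e-04 -2.100e-03  1.000e+00  1.800e-03]
 [-1.000e-04  1.000e+00  2.100e-03  2.000e-04]
 [-1.000e+00 -1.000e-04  1.000e-04  4.335e-01]
 [ 0.000e+00  0.000e+00  0.000e+00  1.000e+00]]
```

View pics/w7c.png

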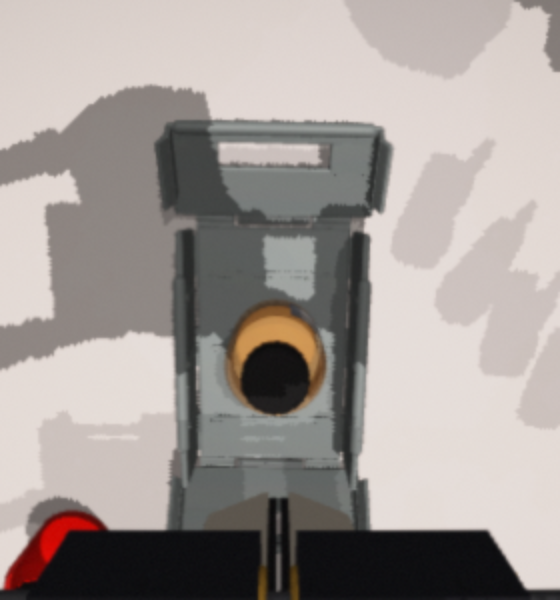

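Both long walls are up, at columns 182 and 365, and the bottle stands between them at (275,375). Next is end_a.

```bash

python3 -m jog '[{"fingers":1,"x":0,"y":6,"z":0,"spin":0},{"fingers":1,"x":0,"y":12,"z":0,"spin":0},{"fingers":1,"x":4,"y":15.5,"z":0,"spin":0},{"fingers":1,"x":10,"y":15.5,"z":0,"spin":0},{"fingers":1,"x":16,"y":15.5,"z":0,"spin":0}]' 20
python3 -m jog '[{"fingers":1,"x":4,"y":0,"z":0,"spin":0},{"fingers":1,"x":6.5,"y":0,"z":0,"spin":0},{"fingers":1,"x":6.5,"y":-1.5,"z":0,"spin":0},{"fingers":1,"x":6.5,"y":-2.5,"z":0,"spin":0},{"fingers":1,"x":6,"y":-3.1,"z":0,"spin":0}]' 20
python3 -m jog '[{"fingers":1,"x":-0.5,"y":-0.7,"z":0,"spin":0},{"fingers":1,"x":-1,"y":-1.4,"z":0,"spin":0},{"fingers":1,"x":-1.4,"y":-2,"z":0,"spin":0},{"fingers":1,"x":-1.7,"y":-2.6,"z":0,"spin":0},{"fingers":1,"x":-1.8,"y":-3.1,"z":0,"spin":0}]' 20
python3 -m jog '[{"fingers":1,"x":0,"y":-0.3,"z":0,"spin":0},{"fingers":1,"x":0,"y":-0.5,"z":0,"spin":0},{"fingers":1,"x":0,"y":-0.7,"z":0,"spin":0},{"fingers":1,"x":0,"y":-0.7,"z":0,"spin":0}]' 20
python3 - <<'E'
from h import *
T=totemat(.4994,-.138,np.radians(-40.44)); print(np.round(np.linalg.inv(T)@pose(),4)[:,3])
print(T[:3,:3].T@robot.observe()["contact_force"])
E
```

```text
time: 18.05
tool_pos: [0.6015, -0.0204, 0.272]
tool_rot: [0.484, 1.57, -0.217]
contact_force: [0.1, 0.3, -0.7]
opening: 0.0002
time: 18.68
tool_pos: [0.5823, -0.0445, 0.2169]
tool_rot: [0.934, 1.563, 0.228]
contact_force: [3.8, 8.5, 6.8]
opening: 0.0006
time: 19.3
tool_pos: [0.5609, -0.0688, 0.2317]
tool_rot: [-2.847, 1.57, 2.731]
contact_force: [1.8, 0.8, 1.2]
opening: 0.0004
time: 19.8
tool_pos: [0.5567, -0.0737, 0.2316]
tool_rot: [-2.604, 1.57, 2.975]
contact_force: [0.7, 0.6, 0.4]
opening: 0.0002
[0.0019 0.0861 0.2316 1.    ]
[0.12758191 0.87069352 0.39482287]
```

```bash

python3 -m jog '[{"fingers":1,"x":0,"y":-0.2,"z":0,"spin":0},{"fingers":1,"x":0,"y":-0.4,"z":0,"spin":0},{"fingers":1,"x":0,"y":-0.4,"z":0,"spin":0}]' 20
python3 -m jog '[{"fingers":1,"x":0,"y":-0.2,"z":0,"spin":0},{"fingers":1,"x":0,"y":-0.3,"z":0,"spin":0},{"fingers":1,"x":0,"y":-0.3,"z":0,"spin":0}]' 20
python3 - <<'E'
from h import *
T=totemat(.4994,-.138,np.radians(-40.44)); print(np.round(np.linalg.inv(T)@pose(),4)[:,3])
print(T[:3,:3].T@robot.observe()["contact_force"])
p=cam("wrist"); save(p,"w8.png")
cv2.imwrite("pics/w8c.png",cv2.resize(p["color"][60:400,100:460,::-1],None,fx=1.7,fy=1.7))
E
```

```text
time: 20.18
tool_pos: [0.5547, -0.0762, 0.2317]
tool_rot: [1.235, 1.569, 0.53]
contact_force: [3.9, 4.3, -1.8]
opening: 0.0004
time: 20.55
tool_pos: [0.5528, -0.0784, 0.2317]
tool_rot: [1.304, 1.569, 0.599]
contact_force: [4.8, 5.4, -1.6]
opening: 0.0003
[0.002  0.08   0.2317 1.    ]
[ 0.10594169  7.23209749 -1.63996132]
```

View pics/w8c.png

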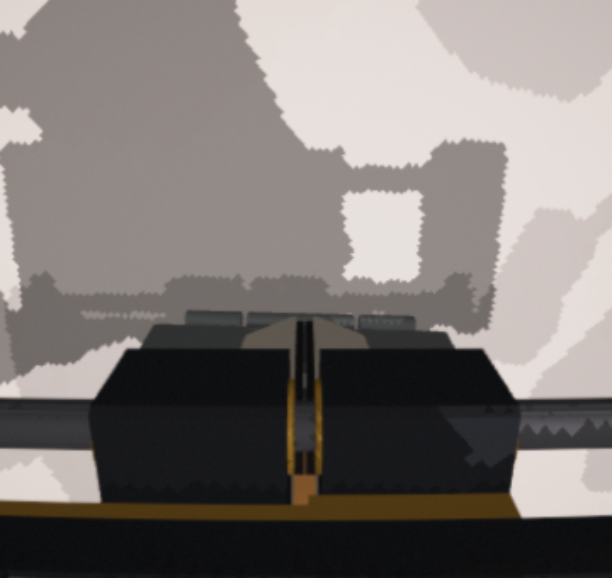

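```bash

python3 -m jog '[{"fingers":1,"x":0,"y":1.5,"z":0,"spin":0},{"fingers":1,"x":-6,"y":1.5,"z":0,"spin":0},{"fingers":1,"x":-12,"y":0,"z":0,"spin":0},{"fingers":1,"x":-18,"y":-4,"z":0,"spin":0},{"fingers":1,"x":-21.5,"y":-8,"z":0,"spin":0}]' 20
python3 -m jog '[{"fingers":1,"x":0,"y":-6,"z":0,"spin":0},{"fingers":1,"x":0,"y":-6,"z":0,"spin":0}]' 20
python3 - <<'E'
from h import *
T=totemat(.4994,-.138,np.radians(-40.44)); print(np.round(np.linalg.inv(T)@pose(),4)[:,3])
p=cam("wrist"); save(p,"w9.png")
cv2.imwrite("pics/w9c.png",cv2.resize(p["color"][0:250,140:420,::-1],None,fx=2.4,fy=2.4))
E
```

```text
time: 21.22
tool_pos: [0.5002, -0.1398, 0.449]
tool_rot: [0.089, 1.569, -0.614]
contact_force: [-0.5, -0.5, -0.9]
opening: 0.0005
time: 21.48
tool_pos: [0.4598, -0.1877, 0.4475]
tool_rot: [-0.72, 1.569, -1.429]
contact_force: [-0.1, 0.7, 0.1]
opening: 0.0007
[ 0.0022 -0.0635  0.4475  1.    ]
```

View pics/w9c.png

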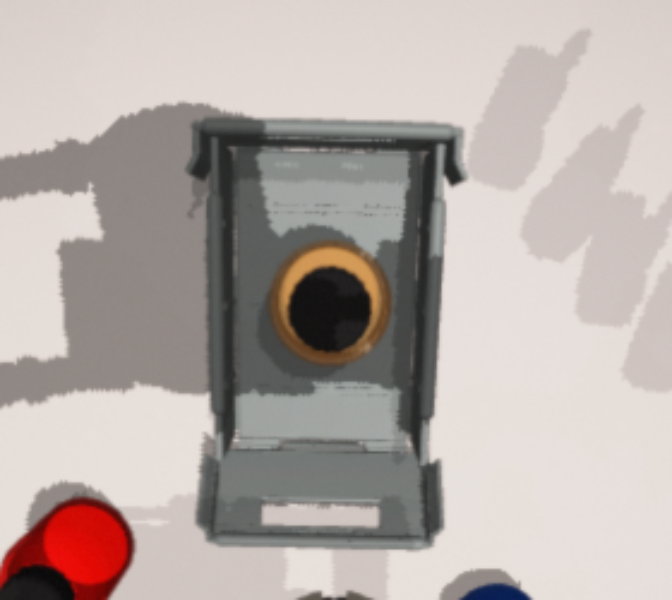

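end_a is up, with its wings round the outside of the long walls at (200,165) and (455,165). end_b is still splayed, with its hinge near row 442.

```bash
python3 - <<'E'
from h import *
p=cam("wrist"); f=lambda x,y:(140+x/2.4,y/2.4)
T0=totemat(.4994,-.138,np.radians(-40.44)); I=np.linalg.inv(T0)
for u,z in [((325,445),.008),((328,130),.066),((215,300),.066),((438,300),.066),((320,542),.054),((500,590),.06)]: print(u,np.round((I@np.append(hit(p,f(*u),z),1))[:3],4))
for cy in (0,-.003,-.006):
  T=T0@totemat(0,cy,0)
  print(cy,"endb hinge row",proj(p,(T@[0,-.077,.006,1])[:3])[1]*2.4,"enda rim outer rows",[round(proj(p,(T@[0,.0785+.06*np.cos(t),.006+.06*np.sin(t),1])[:3])[1]*2.4) for t in (1.35,1.46,1.57)],wallfit(p,T,"end_b",f(320,542)))
E
```

```text
(325, 445) [-0.0021 -0.0819  0.008 ]
(328, 130) [0.0003 0.0669 0.066 ]
(215, 300) [-0.0495 -0.0024  0.066 ]
(438, 300) [ 0.0484 -0.0026  0.066 ]
(320, 542) [-0.0043 -0.12    0.054 ]
(500, 590) [ 0.0852 -0.1434  0.06  ]
0 endb hinge row 435.18049094677235 enda rim outer rows [67, 83, 100] (np.float64(0.6752508361204013), np.float64(3.6830793372896653))
-0.003 endb hinge row 440.64478835110975 enda rim outer rows [75, 91, 108] (np.float64(0.8013377926421406), np.float64(3.653712203120211))
-0.006 endb hinge row 446.08744731141184 enda rim outer rows [82, 99, 116] (np.float64(0.8983277591973244), np.float64(3.6322769366493697))
```

```bash

python3 -m jog '[{"fingers":1,"x":0,"y":-5,"z":-0.3,"spin":0},{"fingers":1,"x":4,"y":-8.2,"z":-0.3,"spin":0},{"fingers":1,"x":10,"y":-8.2,"z":-0.3,"spin":0},{"fingers":1,"x":16,"y":-8.2,"z":-0.3,"spin":0},{"fingers":1,"x":20,"y":-8.2,"z":-0.3,"spin":0}]' 20
python3 -m jog '[{"fingers":1,"x":3.1,"y":0,"z":0,"spin":0},{"fingers":1,"x":3.1,"y":0,"z":0,"spin":0},{"fingers":1,"x":3.1,"y":0.7,"z":0,"spin":0},{"fingers":1,"x":3,"y":1.3,"z":0,"spin":0},{"fingers":1,"x":2.7,"y":1.9,"z":0,"spin":0}]' 20
python3 -m jog '[{"fingers":1,"x":-0.3,"y":0.6,"z":0,"spin":0},{"fingers":1,"x":-0.6,"y":1.2,"z":0,"spin":0},{"fingers":1,"x":-0.8,"y":1.8,"z":0,"spin":0},{"fingers":1,"x":-1,"y":2.4,"z":0,"spin":0},{"fingers":1,"x":-1,"y":2.9,"z":0,"spin":0}]' 20
python3 -m jog '[{"fingers":1,"x":0,"y":0.2,"z":0,"spin":0},{"fingers":1,"x":0,"y":0.4,"z":0,"spin":0},{"fingers":1,"x":0,"y":0.4,"z":0,"spin":0}]' 20
python3 - <<'E'
from h import *
T=totemat(.4994,-.138,np.radians(-40.44)); print(np.round(np.linalg.inv(T)@pose(),4)[:,3])
print(T[:3,:3].T@robot.observe()["contact_force"])
E
```

```text
time: 22.2
tool_pos: [0.4066, -0.2447, 0.2438]
tool_rot: [3.061, 1.567, 2.358]
contact_force: [0.3, -0.3, 0.3]
opening: 0.0008
time: 22.82
tool_pos: [0.4192, -0.2315, 0.2209]
tool_rot: [0.077, 1.568, -0.628]
contact_force: [-1.0, -2.1, 1.0]
opening: 0.0006
time: 23.45
tool_pos: [0.4371, -0.2098, 0.2298]
tool_rot: [-1.667, 1.569, -2.371]
contact_force: [-6.6, -7.9, 2.4]
opening: 0.0003
time: 23.82
tool_pos: [0.4396, -0.2072, 0.2298]
tool_rot: [-1.44, 1.569, -2.144]
contact_force: [-4.6, -5.7, 0.8]
opening: 0.0003
[-7.000e-04 -9.150e-02  2.298e-01  1.000e+00]
[ 0.17702628 -7.32244308  0.7995381 ]
```

```bash

python3 -m jog '[{"fingers":1,"x":0,"y":0.2,"z":0,"spin":0},{"fingers":1,"x":0,"y":0.2,"z":0,"spin":0},{"fingers":1,"x":0,"y":-1.5,"z":0,"spin":0},{"fingers":1,"x":-6,"y":-1.5,"z":0,"spin":0},{"fingers":1,"x":-12,"y":0,"z":0,"spin":0}]' 20
python3 -m jog '[{"fingers":1,"x":-6,"y":1,"z":0,"spin":0},{"fingers":1,"x":-10,"y":3,"z":0,"spin":0},{"fingers":1,"x":-10,"y":3,"z":0,"spin":0}]' 20
python3 - <<'E'
from h import *
T=totemat(.4994,-.138,np.radians(-40.44)); print(np.round(np.linalg.inv(T)@pose(),4)[:,3])
p=cam("wrist"); s=cam("scene"); save(p,"w10.png")
a=cv2.resize(p["color"][0:250,140:420],None,fx=1.6,fy=1.6); b=cv2.resize(s["color"][160:310,240:400],(427,400))
cv2.imwrite("pics/w10c.png",np.hstack([a,b])[:,:,::-1])
E
```

```text
time: 24.45
tool_pos: [0.439, -0.2073, 0.3505]
tool_rot: [3.103, 1.568, 2.396]
contact_force: [0.1, -1.0, 0.1]
opening: 0.0006
time: 24.82
tool_pos: [0.4596, -0.1834, 0.4528]
tool_rot: [0.276, 1.564, -0.427]
contact_force: [-1.2, -0.4, -0.3]
opening: 0.0004
[-9.000e-04 -6.040e-02  4.528e-01  1.000e+00]
```

View pics/w10c.png

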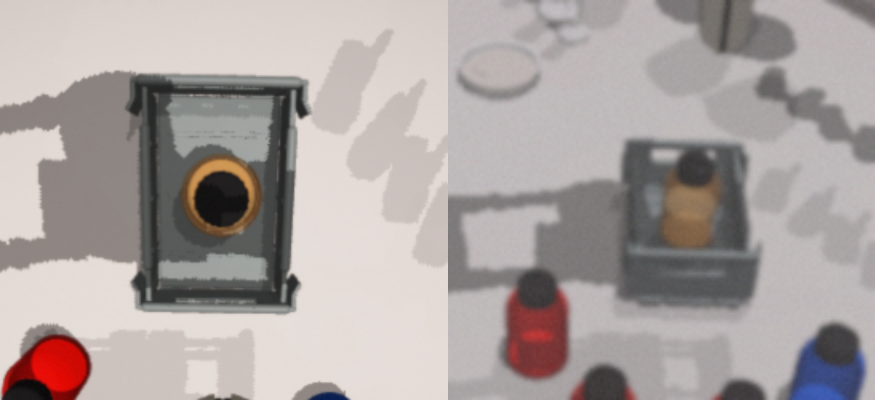

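The box looks square and closed, with the bottle standing inside. A last numeric check on the distances between rims.

```bash
python3 - <<'E'
from h import *
p=cam("wrist"); f=lambda x,y:(140+x/1.6,y/1.6)
I=np.linalg.inv(totemat(.4994,-.138,np.radians(-40.44)))
for u in [(220,77),(215,310),(139,195),(297,195)]: print(np.round((I@np.append(hit(p,f(*u),.066),1))[:2],4))
E
```

```text
[-0.0032  0.0736]
[-0.0066 -0.0772]
[-0.0566  0.0012]
[0.0476 0.0014]
```

```bash
python3 -c "
from cell import robot
print(robot.hand_in(), robot.observe()['time'])"
```

```text
the job is handed in; nothing more can be done
the job is handed in; nothing more can be done
```

The brown bottle now stands upright in the middle of the tote and all four walls are folded up, both long walls first and then end_a and end_b. I handed the job in at about 25 s of the 72 s allowed; the hand-in reports no verdict.

- **Final picture:** it shows a closed, square box with the wings outside the long walls and the gripper clear above it. No bystander or look-alike that shows in it appears to have moved. The timer and wash bottle were outside those crops and the arm never went near them.
- **Rim distances:** outer rims measured about 151 mm end to end and 104 mm side to side. Upright they should be about 154–157 mm and 100–103 mm. The gap is about 2 to 3 mm per end wall at most, which I put down to reading pixels; leaning 0.11 rad short of upright would shift a rim by 6.6 mm.
- **Walls at their stops:** pushed to the end, the walls answered with 7 to 11 N.
- **Tote moved:** it slid up to about 8 mm along its length while the end walls were pushed.
- **Disagreements:** my first move commands were refused because every row needs all its keys. The angle fit for side_a ran to its upper limit of 1.65 rad, because the tote had moved about 2 mm, so I relied on the stop force and the pictures. I viewed 12 pictures, two over the budget of 10.

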